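Open a logger's battery cover with the release pin

ROBOT

A 6-joint arm with a two-finger parallel gripper is mounted at the origin on a cart in front of the work surface, level with it; the furniture and walls round the work are solid. World frame = base frame: x ahead of the robot, y to its left, z up, the work surface at z = 0. Lengths are in m, angles in rad, forces in N, time in s.
With the tool pointing down it reaches from about 0.275 to 0.875 m from the base axis. Payload 12.5 kg.
Tool frame: the origin (TCP) lies on the centre line of the jaws, within the pads' length; the fingertips stand r.finger_overhang ahead of it and the grasp point (between the pads) lies 3 mm ahead of it (r.finger_overhang is the distance from the TCP to the fingertips, in m); z points along the fingers, y is the line along which they close (so a half turn about z gives the same grasp; the last joint's range is limited). The gripper opens to 85 mm and grips with 20 to 120 N. Pads are 22 mm wide; open, the fingers measure 114 mm over their backs; the gripper's body (76 mm by 85 mm) begins 54 mm behind the grasp point. The pads swing forward as they close: fully open they stand 13 mm farther back than shut.
Start: joints at [-1.297, 0.351, 1.652, -0, 1.139, -0.085], TCP at [0.193, -0.515, 0.253] pointing down, gripper open.
Joint ranges: [-2.75, 2.75], [-0.79, 2.1], [0.01, 2.65], [-1.57, 4.71], [0.07, 3.14], [-2.87, 2.87]. Speed limits (rad/s): [2.22, 2.22, 2.79, 3.14, 3.14, 3.14].

INTERFACE

Orientations are given as a unit quaternion [x, y, z, w].
In Python, from cell import r, optics gives the robot as it stands. The module is installed in compiled form; this text tells all that it offers. Calls block until the motion is done:
- r.move_to(position, orientation): joint-space move of the TCP to a pose.
- r.move_linear(position, rot=None, vel=0.15): straight line of the TCP; rot=None keeps the orientation; vel is the mean speed in m/s.
- r.set_joints(angles): joint-space move.
- r.set_gripper(opening, squeeze=None): opening from 0.0 (shut) to 1.0 (fully open); squeeze is the grip in N (None keeps the last); returns when the fingers have stopped.
- r.sleep(seconds).
- r.inverse_kinematics(position, orientation): joint angles nearest the present ones, or None.
- optics.get_image(name): name is "scene" or "top"; returns a dict with "pixels" (420x560x3 uint8, red, green, blue), "depth" (420x560 float32, m along the optical axis (not along the pixel's ray), 0 where there is no reading), "fx", "fy", "cx", "cy" (pixels), "camera_from_world" (4x4, takes a point from world to camera coordinates). Camera axes: x right, y down, z forward; pixel columns grow to the right and rows downward; lengths in m; the calibration is good to about 2 mm. A picture is of the moment at which its call begins.
A pose or a line that the arm cannot do raises r.PlanningError and nothing moves.
- r.hand_in(): hands the job in; it is judged then, once.
Readings, each from a call of its own:
- r.current_t(): time.
- r.current_q(): joint angles.
- r.current_qvel(): joint speeds.
- r.current_effort(): joint torques, N m.
- r.current_tool_pos(): TCP position.
- r.current_ee_rot(): TCP orientation.
- r.current_contact_force(): force on the tool from outside, world axes, zero at the start.
- r.current_torque(): the same for the moment, N m.
- r.current_opening(): opening from 0.0 (shut) to 1.0 (fully open).
- r.current_finger_force(): force on a finger pad.
Only numpy, scipy, OpenCV 4.12 (cv2) and the standard library are available. Lean on these libraries where they do the work, as an engineer would, in place of code of your own. Each camera call takes 0.05 s, during which the arm holds its last target. There are 200 camera calls.

TASK

Take the green-handled pin tool from its stand and open the battery compartment of the water logger with the orange cover: with the pin hold down the black release button recessed in that cover and, keeping it down, push the cover away from the logger's screen until it is fully open. Then put the pin tool back upright in its stand; leave the logger with the white cover shut.

Things in the scene. Friction and masses are not known exactly. Their poses are not given: they have to be found in the camera images.
- pin_tool_grip (a point): Centre of the green handle of the loose pin tool (70 g), which stands upright in the stand, pin down. Handle 20 mm square, 56 mm tall, flat faces square to this point's x and y; z up along the tool. Under it a black guard disc, 40 mm across, top 28 and underside 33 mm below this point; below that a steel pin, 6 mm thick, 35 mm long.
- pin_tool_tip (a point): Lower end of the tool's pin, 68 mm straight below the handle's centre; same axes.
- stand_bore (a point): Middle of the mouth of the square bore in the top of the stand: a black block 64 mm square, 46 mm high, on an 84 mm steel foot, fixed to the table. Bore 20 mm square, right through; x and y square to the block. In place, the pin hangs in the bore and the guard disc rests flat on the block, the handle's centre 33 mm above this point.
- orange_logger: Grey box fixed to the table, 150 mm long (x), 70 mm wide, 40 mm high; origin at the centre of its underside. Its -x end carries a green screen in a black frame on top; the orange cover, 85 x 56 mm, fills the rest of the top and opens to +x, away from the screen, as the ribbed arrows on it point.
- orange_recess (a point): Middle of the mouth, level with the cover's top (40 mm above the table), of the square recess in the orange cover, 12.5 mm from the logger's middle towards +x; moves with the cover. The recess is 18 mm square; the black release button in it lies 6 mm below the mouth. x points the way the cover opens, z up.
- orange_cover (a joint): Travel of the orange cover in m: 0 shut, 0.040 fully open (end stop). A catch blocks it after 1 mm unless the button is held down, which is needed for the first 25 mm of travel; freed, it slides with 1.2 to 5 N and stays where it is left. The pin can push it along by the side of the recess.
- orange_button (a joint): How far the release button in the orange cover is pushed down, in m: 0 up, 0.008 bottom; frees the cover beyond 0.004. Spring: 2 N at the top, 6 N at the bottom.
- white_cover (a joint): Travel of the cover of the other logger, alike but with a white cover, in m: 0 shut. It is to stay shut.

How it is judged:
By the outcome, as a careful person would: the job done as asked, in the order asked, and still so for the second after the job is handed in, with the robot touching nothing.
It also fails if it takes over 48 s, if anything falls off the work surface, if the arm or the gripper's body presses on something with over 40 N, if the wrist force passes 120 N, or if a joint passes its speed limit or range.

## Working session

There is one attempt and no reset: what is moved stays moved. The work goes in short steps, each a Python script; the robot and the scene stay as the last script left them, time stands still between calls to the robot, and variables do not carry over. Pictures are saved under pics/ and viewed, at most 10 in all, crops included, and the job is handed in when it is done.

```bash
mkdir -p pics; python3 - <<'E'
from cell import r, optics
import cv2,numpy as np
for n in("scene","top"):
    d=optics.get_image(n); cv2.imwrite(f"pics/{n}0.png",d["pixels"][:,:,::-1]); np.savez(f"{n}0.npz",**d)
    T=np.array(d["camera_from_world"]); print(n,d["fx"],d["fy"],d["cx"],d["cy"],-T[:3,:3].T@T[:3,3]); print(T.round(3))
print(r.current_t(),r.finger_overhang,r.current_ee_rot())
E
```

```text
scene 492.7718469707128 492.7718469707128 282.04261382849415 203.94140866267932 [0.03784596 0.59962624 0.85240158]
[[-0.78  -0.626  0.009  0.397]
 [-0.453  0.554 -0.699  0.281]
 [ 0.432 -0.549 -0.715  0.923]
 [ 0.     0.     0.     1.   ]]
top 483.19539492073045 483.19539492073045 276.3501758036473 202.64366550070773 [ 0.41831297 -0.03234062  1.06635749]
[[-0.01  -1.     0.005 -0.034]
 [-0.998  0.009 -0.059  0.481]
 [ 0.059 -0.006 -0.998  1.04 ]
 [ 0.     0.     0.     1.   ]]
0.1 0.022 [ 9.83952525e-01  1.78429629e-01 -6.06337684e-05 -5.40923991e-04]
```

View pics/scene0.png

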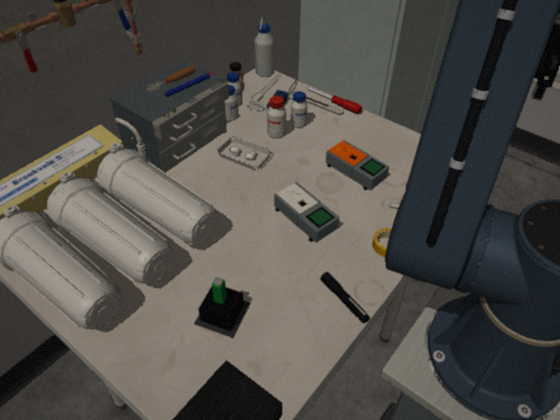

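View pics/top0.png

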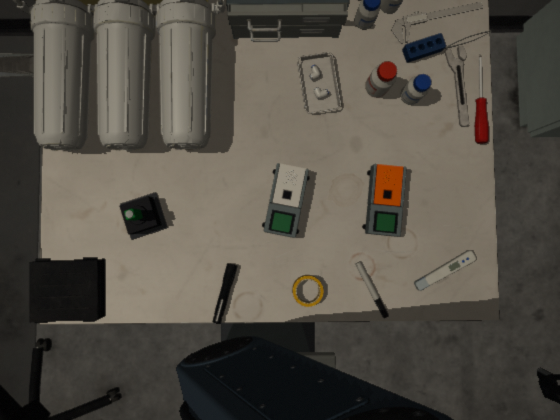

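The scene view shows the stand with the green handle at (222,300), the white logger at (306,210) and the orange one at (356,163). In the top view the stand is at (143,214), the orange cover at (388,185) with its recess at (387,195), and the screen at (384,222), so it opens away from the robot (+x).

```bash
cat > h.py <<'E'
import cv2,numpy as np
def ray(d,uv,z):
    T=np.array(d["camera_from_world"]);R=T[:3,:3];c=-R.T@T[:3,3]
    uv=np.atleast_2d(uv).astype(float)
    v=np.c_[(uv[:,0]-d["cx"])/d["fx"],(uv[:,1]-d["cy"])/d["fy"],np.ones(len(uv))]@R
    return c+v*((z-c[2])/v[:,2])[:,None]
def pts(d,m):
    T=np.array(d["camera_from_world"]);v,u=np.nonzero((m>0)&(d["depth"]>0));z=d["depth"][v,u]
    p=np.c_[(u-d["cx"])/d["fx"]*z,(v-d["cy"])/d["fy"]*z,z]
    return (p-T[:3,3])@T[:3,:3]
def blob(d,lo,hi,box):  # hsv mask inside box (u0,v0,u1,v1), largest contour
    h=cv2.cvtColor(np.ascontiguousarray(d["pixels"]),cv2.COLOR_RGB2HSV);m=cv2.inRange(h,lo,hi)
    k=np.zeros_like(m);u0,v0,u1,v1=box;k[v0:v1,u0:u1]=m[v0:v1,u0:u1]
    c=max(cv2.findContours(k,cv2.RETR_EXTERNAL,cv2.CHAIN_APPROX_NONE)[0],key=cv2.contourArea)
    o=np.zeros_like(m);cv2.drawContours(o,[c],-1,255,-1);return o,c[:,0]
def rect(d,c,z):  # rectangle on plane z: centre, size, yaw (mm, deg)
    p=ray(d,c,z)[:,:2]*1000;return cv2.minAreaRect(p.astype(np.float32))
E
python3 - <<'E'
from h import *
S=dict(np.load("scene0.npz"));T=dict(np.load("top0.npz"))
for n,d,ob,gb,kb in(("top",T,(350,150,420,245),(120,190,170,240),(110,180,180,250)),("scene",S,(315,130,400,195),(195,265,250,310),(190,270,260,340))):
    m,c=blob(d,(5,150,80),(20,255,255),ob);print(n,"orange",rect(d,c,.04),np.median(pts(d,m)[:,2]))
    m,c=blob(d,(50,100,10),(90,255,120),ob);print(" screen",rect(d,c,.04),np.median(pts(d,m)[:,2]))
    m,c=blob(d,(50,100,30),(90,255,255),gb);p=pts(d,m);print(" green",rect(d,c,.107),p[:,2].max(),cv2.boundingRect(c))
    t=p[p[:,2]>.1];print("  top pts",len(t),t.mean(0) if len(t) else 0)
    q=pts(d,cv2.rectangle(np.zeros(m.shape,np.uint8),kb[:2],kb[2:],255,-1))
    for z0,z1 in((.041,.05),(.047,.056),(.098,.115)):
        s=q[(q[:,2]>z0)&(q[:,2]<z1)]
        if len(s)>5: print("  z",z0,len(s),s.mean(0).round(4),cv2.minAreaRect((s[:,:2]*1000).astype(np.float32)))
    b=kb if n=="top" else kb
    im=d["pixels"][kb[1]:kb[3],kb[0]:kb[2],::-1]; im2=d["pixels"][ob[1]:ob[3],ob[0]:ob[2],::-1]
    f=lambda i:cv2.resize(np.clip(i.astype(float)*1.8,0,255).astype(np.uint8),(390,390),interpolation=cv2.INTER_NEAREST)
    cv2.imwrite(f"pics/{n}crop.png",np.hstack([f(im),f(im2)]))
E
```

```text
top orange ((515.1748046875, -277.0967102050781), (57.54230880737305, 86.04591369628906), 83.80060577392578) 0.04101119768856436
 screen ((435.6116638183594, -268.7454833984375), (40.790443420410156, 37.889007568359375), 83.84263610839844) 0.04300459321548679
 green ((455.4822082519531, 254.4275665283203), (21.444377899169922, 20.560274124145508), 18.00535011291504) 0.10951656810704909 (125, 208, 11, 13)
  top pts 33 [0.45510283 0.25056184 0.10627244]
  z 0.041 643 [0.4556 0.2514 0.0465] ((456.3310852050781, 254.05279541015625), (64.56430053710938, 65.30836486816406), 17.151988983154297)
  z 0.047 390 [0.4554 0.2494 0.0494] ((456.3493957519531, 253.70254516601562), (63.757911682128906, 64.4549331665039), 17.809709548950195)
  z 0.098 107 [0.4561 0.2526 0.1077] ((456.34918212890625, 253.57069396972656), (19.68464469909668, 19.3420352935791), 17.354515075683594)
scene orange ((513.3399047851562, -274.6219177246094), (57.94853210449219, 85.71556091308594), 83.31631469726562) 0.041197829709238326
 screen ((435.3554382324219, -267.3378601074219), (42.05750274658203, 38.75227737426758), 82.94693756103516) 0.04325911325646062
 green ((437.85296630859375, 271.63140869140625), (23.45641326904297, 48.9069938659668), 49.22603988647461) 0.11110594715260588 (212, 280, 14, 24)
  top pts 50 [0.44836159 0.26127376 0.10514134]
  z 0.041 635 [0.4469 0.262  0.0467] ((453.7651062011719, 255.9527130126953), (65.43379211425781, 67.69010925292969), 18.024028778076172)
  z 0.047 466 [0.4468 0.2615 0.0495] ((452.77679443359375, 257.1534423828125), (64.47242736816406, 64.58850860595703), 17.602134704589844)
  z 0.098 130 [0.4511 0.2584 0.107 ] ((452.9832763671875, 257.3863220214844), (19.633956909179688, 21.324670791625977), 18.759658813476562)
```

View pics/topcrop.png

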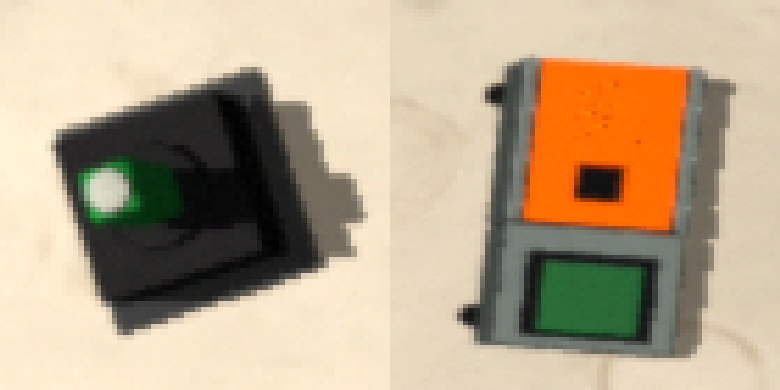

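View pics/scenecrop.png

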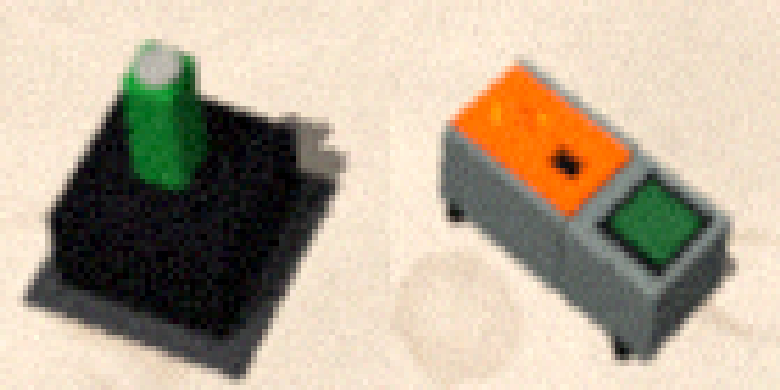

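Both views agree: the block and the handle are concentric and share a yaw of about 17.7°. The averaged centre is (0.4547, 0.2555), with the two cameras each 2 mm off that in opposite directions. The logger's yaw is about -6.4°. Next I measure the recess and go above the handle.

```bash
cat >> h.py <<'E'
def quat(a):  # tool down, closing axis at world angle a
    t=(a+np.pi/2)/2;return [float(np.cos(t)),float(np.sin(t)),0.,0.]
A0=np.radians(17.7);P0=np.array([.4547,.2555])
E
python3 - <<'E'
from h import *
from cell import r,optics
S=dict(np.load("scene0.npz"));T=dict(np.load("top0.npz"))
ps=[]
for d,ob in((T,(350,150,420,245)),(S,(315,130,400,195))):
    m,c=blob(d,(5,150,80),(20,255,255),ob)
    h=cv2.cvtColor(np.ascontiguousarray(d["pixels"]),cv2.COLOR_RGB2HSV)
    hole=m&~cv2.inRange(h,(5,150,60),(20,255,255))
    hole=cv2.morphologyEx(hole,cv2.MORPH_OPEN,np.ones((3,3),np.uint8))
    cs=max(cv2.findContours(hole&cv2.erode(m,np.ones((5,5),np.uint8)),cv2.RETR_EXTERNAL,cv2.CHAIN_APPROX_NONE)[0],key=cv2.contourArea)
    R=rect(d,cs[:,0],.04);C=rect(d,c,.04);ps.append(R[0]);print(R,np.subtract(R[0],C[0]))
print("recess",np.mean(ps,0))
r.move_to([*P0,.19],quat(A0));print(r.current_t(),r.current_tool_pos(),r.current_q().round(3) if hasattr(r.current_q(),'round') else r.current_q())
r.move_linear([*P0,.079+.003],vel=.1);print(r.current_contact_force())
r.set_gripper(0.,80);print(r.current_t(),r.current_opening(),r.current_finger_force(),r.current_contact_force(),r.current_tool_pos())
E
```

```text
((495.34625244140625, -274.1546630859375), (12.81364631652832, 13.006450653076172), 88.68441772460938) [-19.82855225   2.94204712]Traceback (most recent call last):
  File "<stdin>", line 10, in <module>
ValueError: max() iterable argument is empty
```

The recess lies 20 mm from the cover's centre, as the sizes given require (12.5 against 32.5 mm). The recess is therefore at (0.4944, -0.2737). Now I grasp the tool.

```bash
cat >> h.py <<'E'
A1=np.radians(-6.4);P1=np.array([.4944,-.2737]);D=np.array([np.cos(A1),np.sin(A1)])
E
python3 - <<'E'
from h import *
from cell import r,optics
r.move_to([*P0,.19],quat(A0));print(r.current_t(),r.current_tool_pos(),r.current_q())
r.move_linear([*P0,.082],vel=.1);print(r.current_contact_force())
r.set_gripper(0.,80);print(r.current_t(),r.current_opening(),r.current_finger_force(),r.current_contact_force(),r.current_tool_pos())
r.move_linear([*P0,.20],vel=.15);print(r.current_t(),r.current_opening(),r.current_contact_force())
r.move_to([*P1,.19],quat(A1));print(r.current_t())
r.move_linear([*P1,.126],vel=.15);print(r.current_t(),r.current_tool_pos(),r.current_contact_force())
ims=[]
for n,b in(("top",(340,140,430,240)),("scene",(300,90,400,200))):
    d=optics.get_image(n);i=d["pixels"][b[1]:b[3],b[0]:b[2],::-1]
    ims.append(cv2.resize(np.clip(i.astype(float)*1.8,0,255).astype(np.uint8),(390,430),interpolation=cv2.INTER_NEAREST));np.savez(n+"1.npz",**d)
cv2.imwrite("pics/over.png",np.hstack(ims))
E
```

```text
2.9667 [0.45502471 0.25500502 0.19004477] [ 4.21583729e-01  3.77250362e-01  1.78764099e+00 -1.07133816e-04
  9.76596050e-01  1.13725709e-01]
[-0.4260247   0.02909861 -0.63776338]
4.8167 0.22603134144921186 78.22494864463806 [-0.40352336 -0.85634867  4.23961309] [0.45486938 0.25557903 0.08226477]
5.75 0.22353041600034593 [ 0.45575317  0.2669427  -1.04800028]
7.6667
8.2417 [ 0.49484513 -0.27361394  0.12655468] [-0.56017983 -0.14965876 -0.49440069]
```

View pics/over.png

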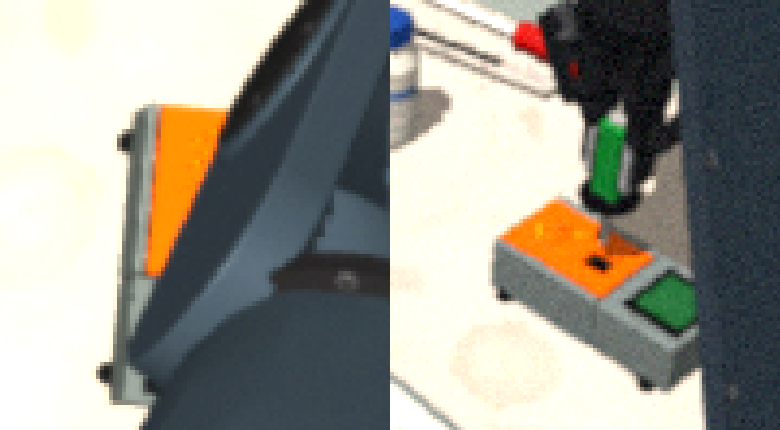

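The tool is gripped upright. In the scene view the pin tip at about full-frame (355,151) hangs just above the recess at (354,157). I check the offset, then lower while watching the force.

```bash
cat >> h.py <<'E'
def tipz(r): return r.current_tool_pos()[2]-.08226+.011
E
python3 - <<'E'
from h import *
from cell import r
S=dict(np.load("scene1.npz"))
t=ray(S,(355.4,151.4),.0555)[0];h=ray(S,(353.6,157.3),.037)[0];e=(t-h)[:2];print("tip",t,"hole",h,"err",e)
assert np.linalg.norm(e)<.005
f0=np.array(r.current_contact_force())
for z in(.045,.038,.035,.033,.031,.029,.0275):
    r.move_linear([*P1,z+.07126],vel=.03 if z<.04 else .06);f=np.array(r.current_contact_force())-f0
    print(z,round(tipz(r),4),f.round(2))
    if np.linalg.norm(f)>12 or (z>.0345 and f[2]>1.5): print("stop");break
print(r.current_t())
E
```

```text
tip [ 0.49149391 -0.27465413  0.0555    ] hole [ 0.4927724  -0.27212633  0.037     ] err [-0.00127849 -0.0025278 ]
0.045 0.0447 [ 0.97 -0.34  0.93]
0.038 0.0378 [-0.69 -0.46  0.05]
0.035 0.0349 [-0.07  0.01  0.42]
0.033 0.0331 [ 0.64 -0.48  1.83]
0.031 0.0311 [ 0.46 -0.93  3.88]
0.029 0.0291 [ 1.43 -1.03  4.4 ]
0.0275 0.0276 [ 1.13 -0.22  4.44]
10.2833
```

The force follows the button spring, and the button is about 6.5 mm down. Now I push.

```bash
python3 - <<'E'
from h import *
from cell import r
f0=np.array(r.current_contact_force())
for s in [4,6,8,10,14,20,26,32,36,38,40,42,43,44,45,46,47,48,49,50,51]:
    r.move_linear([*(P1+D*s/1000),.0272+.07126],vel=.04);f=np.array(r.current_contact_force())-f0
    along=f[:2]@D;a=(np.array(r.current_tool_pos())[:2]-P1)@D
    print(s,round(a*1000,1),"along",along.round(2),"z",f[2].round(2),"tip",round(tipz(r),4))
    if along<-18 or f[2]>12: print("stop");break
print(r.current_t(),r.current_opening())
E
```

```text
4 4.3 along -0.72 z 1.47 tip 0.0272
6 6.1 along -1.84 z 0.92 tip 0.0272
8 8.1 along -0.24 z 0.17 tip 0.0272
10 10.2 along -1.08 z 0.91 tip 0.0272
14 14.5 along -0.26 z 1.15 tip 0.0273
20 20.5 along -0.06 z 0.56 tip 0.0273
26 26.4 along -0.16 z 1.06 tip 0.0272
32 32.4 along 0.3 z 1.08 tip 0.0272
36 36.3 along 0.33 z 1.51 tip 0.0272
38 38.1 along -0.03 z -0.34 tip 0.0272
40 40.1 along -0.81 z 1.32 tip 0.0272
42 41.8 along -2.56 z 1.47 tip 0.0271
43 42.9 along -3.74 z 0.25 tip 0.0271
44 44.0 along -3.88 z 1.12 tip 0.0272
45 45.1 along -4.18 z 0.85 tip 0.0272
46 46.1 along -3.84 z 0.52 tip 0.0272
47 46.8 along -4.37 z 1.19 tip 0.0272
48 47.1 along -7.99 z 3.54 tip 0.027
49 47.5 along -12.0 z 7.25 tip 0.027
50 47.8 along -16.56 z 8.7 tip 0.0269
51 48.1 along -20.44 z 11.86 tip 0.0269
stop
15.6833 0.22422357409755067
```

The end stop was reached, at about 6.5 + 40 mm with the force rising sharply. I ease the push, lift straight out and check.

```bash
python3 - <<'E'
from h import *
from cell import r,optics
p=P1+D*.0477
r.move_linear([*p,.0272+.07126],vel=.04);print(r.current_contact_force())
r.move_linear([*p,.13],vel=.06);r.move_linear([*p,.20],vel=.15);print(r.current_contact_force())
r.move_to([*P0,.20],quat(A0));r.sleep(.2);print(r.current_t(),r.current_tool_pos(),r.current_opening())
ims=[]
for n,ob,b in(("top",(350,120,430,245),(340,130,430,240)),("scene",(290,120,400,195),(190,220,290,330))):
    d=optics.get_image(n);m,c=blob(d,(5,150,80),(20,255,255),ob);print(n,rect(d,c,.04))
    i=d["pixels"][b[1]:b[3],b[0]:b[2],::-1]
    ims.append(cv2.resize(np.clip(i.astype(float)*1.8,0,255).astype(np.uint8),(390,430),interpolation=cv2.INTER_NEAREST))
cv2.imwrite("pics/opened.png",np.hstack(ims))
E
```

```text
[-8.35910524 -0.93221978  7.34699139]
[-0.55668072 -0.43420351 -0.70179911]
19.3833 [0.45502059 0.25507214 0.19997979] 0.2244293711501415
top ((553.1286010742188, -280.8027038574219), (58.37004089355469, 89.89654541015625), 83.81576538085938)
scene ((545.0300903320312, -273.64141845703125), (66.75582885742188, 103.05362701416016), 85.84111785888672)
```

View pics/opened.png

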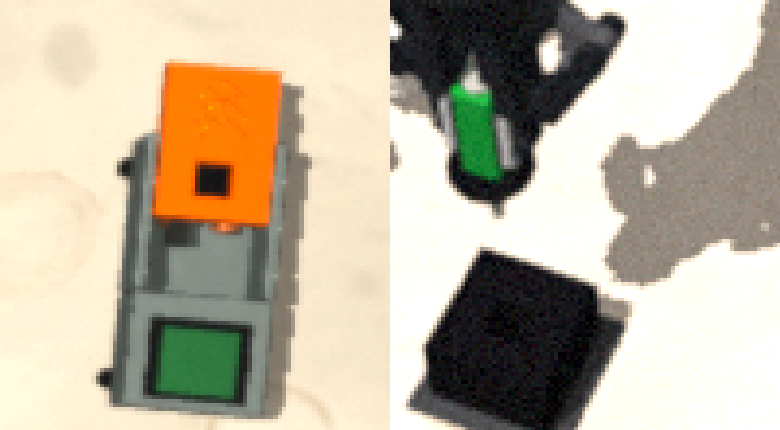

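In the top view the orange cover is about 40 mm further out, with the battery bay visible at (215,255) in the crop. In the scene view the tool hangs upright above the stand. Now I put it back.

```bash
python3 - <<'E'
from h import *
from cell import r,optics
f0=np.array(r.current_contact_force())
r.move_linear([*P0,.123],vel=.15)
for z in(.112,.100,.090,.086,.0845,.083,.0825):
    r.move_linear([*P0,z],vel=.05);f=np.array(r.current_contact_force())-f0;print(z,r.current_tool_pos()[2],f.round(2))
    if np.linalg.norm(f)>6: print("contact");break
if z<.087:
    r.set_gripper(1.);r.sleep(.2);r.move_linear([*P0,.20],vel=.12)
    r.move_to([.35,0,.3],quat(0))
    r.sleep(.3);ims=[]
    for n,b in(("top",(110,180,180,250)),("scene",(190,265,260,340))):
        d=optics.get_image(n);q=pts(d,cv2.rectangle(np.zeros((420,560),np.uint8),b[:2],b[2:],255,-1))
        s=q[(q[:,2]>.098)&(q[:,2]<.115)];print(n,s.mean(0),cv2.minAreaRect((s[:,:2]*1000).astype(np.float32)))
        i=d["pixels"][b[1]:b[3],b[0]:b[2],::-1];ims.append(cv2.resize(np.clip(i.astype(float)*2,0,255).astype(np.uint8),(390,390),interpolation=cv2.INTER_NEAREST))
        cv2.imwrite(f"pics/{n}end.png",d["pixels"][:,:,::-1])
    cv2.imwrite("pics/back.png",np.hstack(ims))
print(r.current_t())
E
```

```text
0.112 0.11193446909494156 [0.7  0.45 0.13]
0.1 0.09962082340846311 [0.   0.26 0.34]
0.09 0.08963605381932106 [-0.69  0.69  0.82]
0.086 0.08582431939819997 [0.34 1.22 0.1 ]
0.0845 0.0844839345725054 [ 0.24  0.62 -0.12]
0.083 0.08293456257945574 [0.15 0.53 0.03]
0.0825 0.08247961339948738 [ 0.32 -0.33 -0.22]
top [0.45534966 0.25242217 0.10762243] ((455.46795654296875, 253.60386657714844), (20.25830078125, 20.085758209228516), 17.088048934936523)
scene [0.45015414 0.25791773 0.10703838] ((452.1815185546875, 256.6637878417969), (20.057945251464844, 21.073463439941406), 15.727566719055176)
25.7667
```

View pics/back.png

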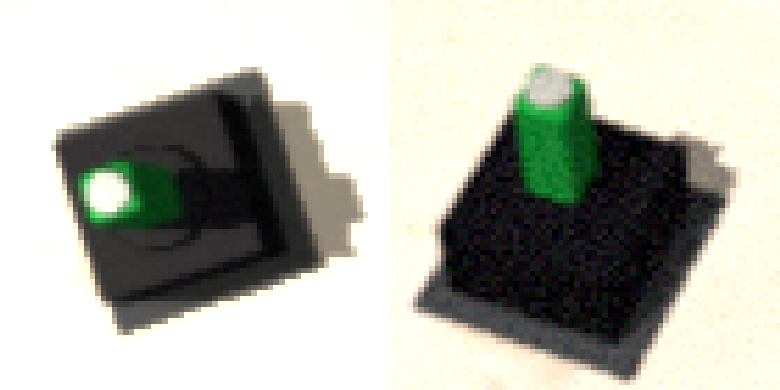

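View pics/sceneend.png

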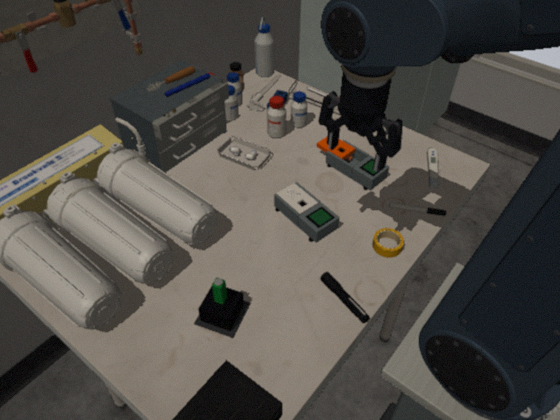

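The tool stands upright and seated in the stand at (222,300), the same as at the start. The white logger at (306,210) is still shut, the orange cover at (338,150) is open, and the gripper is clear of everything.

```bash
python3 -c "
from cell import r
print(r.hand_in(), r.current_t())"
```

```text
the job is handed in; nothing more can be done
the job is handed in; nothing more can be done
```

The job is handed in: the orange cover is open to its end stop (about 40 mm), the pin tool is back upright in its stand, the white cover is still shut, and the clock read about 26 s of the 48 s allowed just before hand-in.

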